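# Fold back the dust cover and clip a breaker onto the rail

## Task

The bench's supply box has its two-panel dust cover left half open: push the cover's front bar towards the hinge at the back of the box until the two panels stand folded flat against each other, and leave it so. Then take the blue breaker module from the bench, hook its yellow lip under the robot-side edge of the bare length of rail while the module is tilted, and rock it down until its sprung foot clicks under the other edge and it sits flush and square on the rail; let go of it and do not disturb the jar or the screwdriver.

Things in the scene. Friction and masses are not known exactly. Their poses are not given: they have to be found in the camera images.
- enclosure: Grey open box fixed to the bench, 208 (x) x 290 (y) mm, walls 78 high, 6 thick, floor 4 thick. Origin: centre of underside; +x away from the robot to the cover hinge, +y left, z up. A rail runs along y at x=0, wall to wall: flange x -17.5 to 17.5 mm, z 27 to 30 mm, on a web 18 mm wide. Fitted white and green modules fill the rail from y=+66 mm leftwards, up to z=77 mm.
- rail (a point): Point on the rail's top face (30 mm above the bench), on its centre line, in its bare length, which reaches 114 mm to the right (wall) and 91 mm to the left (white module). Axes as the enclosure's: x across the rail away from the robot, y along it, z up.
- cover_rear (a joint): Angle of the rear cover panel: 0 flat over the box, 1.571 upright (stop). Two orange-framed clear panels, each 96 (x) x 282 (y) x 6 mm, hinged together as an inverted V: the front one always slopes down as much as the rear one slopes up, its free edge running level in side tracks. At 1.571 both stand with undersides together. Stays where left; pushing the edge takes 1 to 6 N.
- cover_hinge (a point): Middle of the rear panel's hinge line, 86 mm above the bench, 96 mm behind the box centre (+x). Axes as the enclosure's. The folded cover's top stands 182 mm above the bench.
- cover_bar (a point): Centre of the black push bar on the front panel's free edge: 16 mm diameter, 200 mm long along the box's y. Pushed in +x it moves nearly level, 96 sinking to 88 mm above the bench, and ends 10 mm in front of the hinge line; the folded cover then stands above it. The point turns with the panel.
- module: Loose blue breaker, 0.3 kg, x -32 to 58, 50 wide (y), 61 mm high; nose on top (x -10 to 36, z 42 to 61, full width, three black toggles) is to be gripped across y. Origin: underside plane, centre of the rail channel; z up. Channel across its underside: ceiling z=14 mm, relieved to z=18 for x -19 to -5. Shoulder above the lip has a yellow strip. Fitted: 14 mm below rail top, axes as the rail's.
- module_lip (a point): Tip (top inner edge) of the fixed lip, at (-12.5, 0, 9.5) mm in the module; lip x -19 to -12.5, z 5.5 to 9.5. To fit: tilt the module about 0.4 rad, lip end down, lower the lip in front of the rail's -x edge to below the flange, move +x till the lip is under it, rock the other end down. Fitted, it lies 12.5 mm in front of the rail's centre line, 4.5 below its top.
- foot (a joint): Slide of the module's yellow sprung foot on the channel's +x side (m): 0 = out, nose at module x=13.5 mm, top z=9.5 mm, sloping underside. The rail edge pushes it back (to 0.008 at most) as the module is rocked down; it springs to 0 under the flange. 2 N at rest plus 600 N/m; about 3 to 10 N of pressing at the foot end clicks it.
- jar: Amber jar with a red cap, 66 mm diameter, 85 mm high, standing on the bench; origin at the centre of its underside. A bystander; it stands nearer or farther than the module.
- screwdriver: Yellow-handled screwdriver lying on the bench to the right, its blade along x, about 200 mm long; origin under its middle. A bystander.

How it is judged:
By the outcome, as a careful person would: the job done as asked, in the order asked, and still so for the second after the job is handed in, with the robot touching nothing.
It also fails if it takes over 64 s, if anything falls off the work surface, if the arm or the gripper's body presses on something with over 40 N, if the wrist force passes 120 N, or if a joint passes its speed limit or range.

## Robot

A 6-joint arm with a two-finger parallel gripper is mounted at the origin on the work surface. World frame = base frame: x ahead of the robot, y to its left, z up, the work surface at z = 0. Lengths are in m, angles in rad, forces in N, time in s.
With the tool pointing down it reaches from about 0.375 to 0.925 m from the base axis. Payload 5.7 kg.
Tool frame: the origin (TCP) lies midway between the tips of the shut fingers; the grasp point (between the pads) lies 19 mm behind it; z points along the fingers, y is the line along which they close (so a half turn about z gives the same grasp; the last joint's range is limited). The gripper opens to 85 mm and grips with 20 to 120 N. Pads are 22 mm wide; open, the fingers measure 114 mm over their backs; the gripper's body (76 mm by 85 mm) begins 54 mm behind the grasp point. The pads swing forward as they close: fully open they stand 13 mm farther back than shut.
Start: joints at [-1.365, 0.359, 1.51, -0, 1.272, -0.115], TCP at [0.189, -0.569, 0.231] pointing down, gripper open.
Joint ranges: [-2.97, 2.97], [-1.01, 2.36], [0.21, 2.38], [-0.96, 4.11], [0.2, 2.71], [-2.98, 2.98]. Speed limits (rad/s): [2.39, 2.39, 3.14, 3.14, 3.14, 3.14].

## Interface

Orientations are given as a unit quaternion [x, y, z, w].
In Python, from workcell import manip, cams, job gives the robot as it stands. The module is installed in compiled form; this text tells all that it offers.
- The arm moves only by the shell command python3 -m crank 'ROWS' [FORCE]. ROWS is JSON, a list of rows, each an object with "offset": the shift along the tool's x, y, z in m, a list of three; "dr": the turn, a rotation vector about the tool's x, y, z in rad, a list of three; "fingers": the closure in counts, from 0 (fully open) to 255 (shut). A call has 1 to 20 rows; each row shifts and turns the commanded pose from where the row before left it, along the tool's axes as they then stand; what a row does not reach is not made up. A row lasts 1/10 s, in which the tool goes at most 50 mm and 8.59 degrees, less where a joint would pass 70% of its speed; a pose out of reach is approached as far as the arm can. A call is refused whole if a number of a shift passes 0.05 or a number of a turn 0.15, either way. A call with a gripper value outside its range is refused whole. The fingers move at their own pace and stop on an object; FORCE is the grip in N (left out, the last holds). Time passes only in rows, so rows that do not move let the fingers close. It gives the time, the measured TCP pose, the force, the opening and the grip force at its end, in the units of the state.
- manip.observe(): the state, without advancing time (a new reading comes with each control period).
- cams.capture(name): name is "scene" or "side" or "wrist"; returns the picture (480x640x3 uint8, blue, green, red); there is no depth.
- cams.calibration(name): a dict with "intrinsics" (3x3 intrinsics, pixels), "dist" ([k1, k2, p1, p2, k3] as OpenCV has them; the pictures are not rectified), "cam_to_world" (4x4, takes a point from camera to world coordinates). Camera axes: x right, y up, looking along -z (the intrinsics and any distortion apply to the point x, -y, -z); pixel columns grow to the right and rows downward; lengths in m; the calibration is good to about 2 mm. A picture is of the moment at which its call begins: read the wrist's pose just before it. calibration takes no time and is no camera call; for the wrist camera it gives the pose at the moment of the call.
- job.job_done(): hands the job in; it is judged then, once.
The state is a dict: "time": time; "joints": joint angles; "joint_vel": joint speeds; "effort": joint torques, N m; "tool_pos": TCP position; "eef_rot": TCP orientation; "force": force on the tool from outside, world axes, zero at the start; "wrist_torque": the same for the moment, N m; "finger_gap": finger opening in m; "gripper_force": force on a finger pad.
Only numpy, scipy, OpenCV 4.12 (cv2) and the standard library are available. Lean on these libraries where they do the work, as an engineer would, in place of code of your own. Each camera call takes 0.05 s, during which the arm holds its last target. There are 200 camera calls.

## Working session

There is one attempt and no reset: what is moved stays moved. The work goes in short steps, Python scripts to look and compute and a shell command to move; the robot and the scene stay as the last step left them, time stands still between calls to the robot, and variables do not carry over. Pictures are saved under pics/ and viewed, at most 10 in all, crops included, and the job is handed in when it is done.

```bash
mkdir -p pics; cat > h.py <<'E'
import numpy as np, cv2
from workcell import manip, cams, job
from scipy.spatial.transform import Rotation as R
def ray(n,px,C=None):
    C=C or cams.calibration(n); K=np.array(C["intrinsics"]);d=np.array(C["dist"],float)
    u=cv2.undistortPoints(np.array(px,float).reshape(-1,1,2),K,d).reshape(-1,2)
    T=np.array(C["cam_to_world"]); v=np.c_[u[:,0],-u[:,1],-np.ones(len(u))]@T[:3,:3].T
    return T[:3,3],v
def plane(n,px,z,C=None):
    o,v=ray(n,px,C); return o+v*((z-o[2])/v[:,2])[:,None]
def proj(n,P,C=None):
    C=C or cams.calibration(n); T=np.array(C["cam_to_world"]); p=(np.array(P,float).reshape(-1,3)-T[:3,3])@T[:3,:3]
    p=p*[1,-1,-1]; return cv2.projectPoints(p,np.zeros(3),np.zeros(3),np.array(C["intrinsics"]),np.array(C["dist"],float))[0].reshape(-1,2)
def tri(n1,p1,n2,p2):
    a,v=ray(n1,[p1]);b,w=ray(n2,[p2]);v=v[0];w=w[0]
    s=np.linalg.lstsq(np.c_[v,-w],b-a,rcond=None)[0]; p=a+s[0]*v;q=b+s[1]*w
    return (p+q)/2,np.linalg.norm(p-q)
E
python3 - <<'E'
from h import *
np.set_printoptions(precision=3,suppress=True)
for n in ("scene","side"):
    im=cams.capture(n); cv2.imwrite(f"pics/{n}0.png",im); C=cams.calibration(n); print(n,np.array(C["cam_to_world"]),C["intrinsics"])
s=manip.observe(); print(s)
E
```

```text
scene [[ 0.874 -0.318  0.366  0.902]
 [ 0.485  0.578 -0.656 -0.747]
 [-0.003  0.751  0.66   0.689]
 [ 0.     0.     0.     1.   ]] [[438.817   0.    318.518]
 [  0.    438.817 240.232]
 [  0.      0.      1.   ]]
side [[ 0.998  0.048 -0.043  0.527]
 [-0.063  0.595 -0.801 -0.928]
 [-0.013  0.802  0.597  0.687]
 [ 0.     0.     0.     1.   ]] [[459.412   0.    316.489]
 [  0.    459.412 236.063]
 [  0.      0.      1.   ]]
{'time': 0.1, 'joints': array([-1.365,  0.359,  1.511,  0.   ,  1.272, -0.115]), 'joint_vel': array([-0.   , -0.001, -0.001, -0.001,  0.   , -0.001]), 'effort': array([ -0.   , -52.865, -27.935,  -0.   ,   0.005,  -0.   ]), 'tool_pos': array([ 0.189, -0.569,  0.231]), 'eef_rot': array([ 0.987,  0.16 , -0.   , -0.001]), 'force': array([-0.065, -0.037,  0.185]), 'wrist_torque': array([-0.037,  0.05 ,  0.036]), 'gripper_force': 0.0, 'finger_gap': 0.085486224174925}
```

View pics/scene0.png

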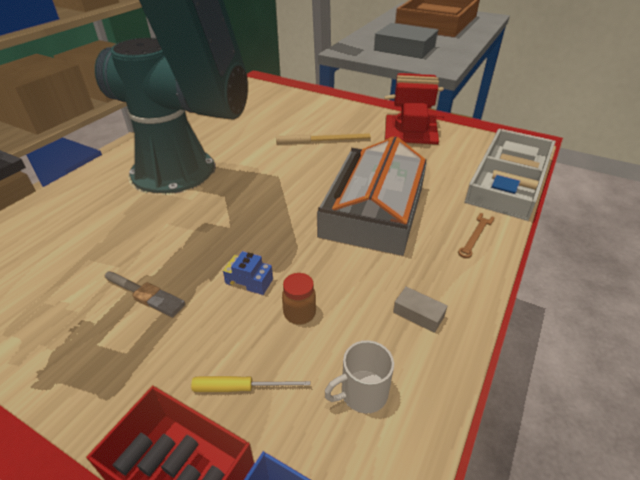

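View pics/side0.png

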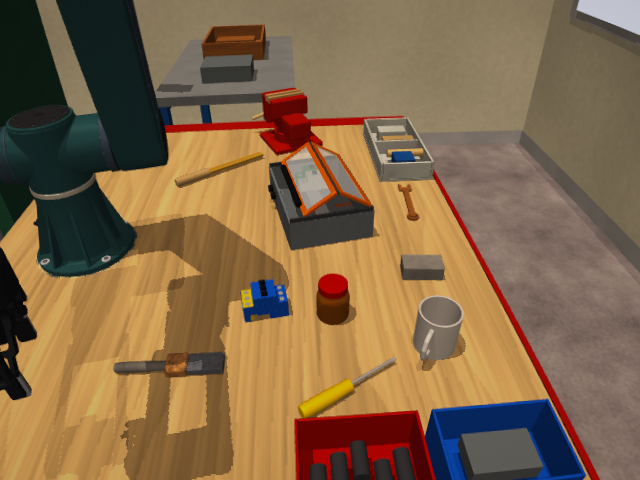

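The scene shows the box at scene ~(372,195) and side ~(320,195), with the module at scene (248,270) and side (265,300). The jar is farther out than the module, and the screwdriver is nearer the cameras. I'll zoom in next.

```bash
python3 - <<'E'
from h import *
a=cv2.imread("pics/scene0.png");b=cv2.imread("pics/side0.png")
def c(im,x,y,w,h,s): return cv2.resize(im[y:y+h,x:x+w],None,fx=s,fy=s,interpolation=cv2.INTER_CUBIC)
top=np.hstack([c(a,315,130,125,125,3),c(b,262,135,125,125,3)])
bot=np.hstack([c(a,217,240,75,45,5),c(b,232,270,75,45,5)])
cv2.imwrite("pics/z.png",np.vstack([top,bot]))
E
```

```text
(no output)
```

View pics/z.png

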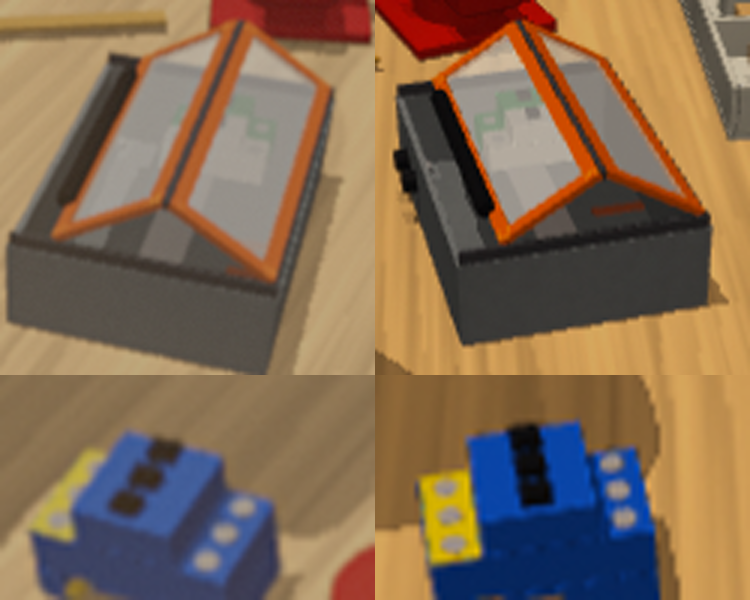

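```bash
cat > m.py <<'E'
from h import *
np.set_printoptions(precision=4,suppress=True)
A=lambda X,Y:(315+X/3,130+Y/3); B=lambda X,Y:(262+(X-375)/3,135+Y/3)
a=lambda X,Y:(217+X/5,240+(Y-375)/5); b=lambda X,Y:(232+(X-375)/5,270+(Y-375)/5)
for n,p,q in [("FR bottom",A(8,320),B(468,343)),("RR bottom",A(268,374),B(708,303)),("FRtop",A(10,235),B(460,260)),("RRtop",A(275,292),B(710,215)),("FLtop",A(112,55),B(398,88)),
 ("barL",A(133,68),B(438,95)),("barR",A(62,200),B(485,213)),("apexR",A(165,207),B(603,177)),("apexL",A(238,22),B(522,20)),
 ("n1",a(127,432),b(468,437)),("n2",a(222,462),b(580,422)),("n3",a(180,537),b(597,508)),("n4",a(76,507),b(482,522)),("jar",(299,284),(333,284))]:
    print(n,*tri("scene",p,"side",q))
pl=lambda n,f,L,z:print(n,plane(n,[f(*x) for x in L],z))
pl("scene",a,[(127,432),(222,462),(180,537),(76,507)],.061);pl("side",b,[(468,437),(580,422),(597,508),(482,522)],.061)
pl("scene",A,[(8,320),(268,374)],0);pl("side",B,[(468,343),(708,303)],0)
print(plane("scene",[(222,384),(280,384)],.012),plane("side",[(327,398),(376,371)],.012))
E
python3 m.py
```

```text
FR bottom [ 0.516  -0.0605  0.0062] 0.0025645529526765903
RR bottom [ 0.7169 -0.0146  0.0004] 0.0032643212720671138
FRtop [ 0.513  -0.0515  0.0821] 0.004622497335039951
RRtop [ 0.7131 -0.0215  0.089 ] 0.0030148269472845264
FLtop [0.46  0.237 0.08 ] 0.0010432242465587998
barL [0.4976 0.1998 0.0931] 0.005767401740287371
barR [ 0.5343 -0.0075  0.095 ] 0.003470148432794004
apexR [ 0.626  -0.0267  0.134 ] 0.001187097087338883
apexL [0.5779 0.2305 0.147 ] 0.00039445930814039623
n1 [ 0.4288 -0.2305  0.0588] 0.0005712097105540928
n2 [ 0.4744 -0.2261  0.0592] 0.00048809162572806736
n3 [ 0.4804 -0.2662  0.0512] 0.0027665352887553474
n4 [ 0.4359 -0.2757  0.0556] 0.002268792861509642
jar [ 0.5925 -0.2698  0.0794] 0.0012049714571055888
scene [[ 0.4302 -0.232   0.061 ]
 [ 0.4757 -0.2279  0.061 ]
 [ 0.4859 -0.272   0.061 ]
 [ 0.4389 -0.2784  0.061 ]]
side [[ 0.4292 -0.2334  0.061 ]
 [ 0.4744 -0.2277  0.061 ]
 [ 0.4816 -0.2783  0.061 ]
 [ 0.4371 -0.2828  0.061 ]]
scene [[ 0.5115 -0.0525  0.    ]
 [ 0.716  -0.0119  0.    ]]
side [[ 0.5162 -0.0546  0.    ]
 [ 0.7172 -0.0167  0.    ]]
[[ 0.5621 -0.4778  0.012 ]
 [ 0.6485 -0.4302  0.012 ]] [[ 0.5642 -0.4784  0.012 ]
 [ 0.6552 -0.43    0.012 ]]
```

```bash
python3 -m crank '[{"offset":[0,0,0],"dr":[0,0,0.068],"fingers":255},{"offset":[0,0,0],"dr":[0,0,0.068],"fingers":255},{"offset":[0.025,-0.037,0],"dr":[0,0,0],"fingers":255},{"offset":[0.025,-0.037,0],"dr":[0,0,0],"fingers":255},{"offset":[0.025,-0.037,0],"dr":[0,0,0],"fingers":255},{"offset":[0.025,-0.037,0],"dr":[0,0,0],"fingers":255},{"offset":[0.025,-0.037,0],"dr":[0,0,0],"fingers":255},{"offset":[0.025,-0.037,0],"dr":[0,0,0],"fingers":255},{"offset":[0.025,-0.037,0],"dr":[0,0,0],"fingers":255},{"offset":[0.025,-0.037,0],"dr":[0,0,0],"fingers":255},{"offset":[0.025,-0.037,0],"dr":[0,0,0],"fingers":255},{"offset":[0.025,-0.037,0],"dr":[0,0,0],"fingers":255},{"offset":[0.025,-0.037,0],"dr":[0,0,0],"fingers":255},{"offset":[0.025,-0.037,0],"dr":[0,0,0],"fingers":255},{"offset":[0.025,-0.037,0],"dr":[0,0,0],"fingers":255},{"offset":[0.025,-0.037,0],"dr":[0,0,0],"fingers":255},{"offset":[0.025,-0.037,0],"dr":[0,0,0],"fingers":255},{"offset":[0.025,-0.037,0],"dr":[0,0,0],"fingers":255}]' 40
python3 -m crank '[{"offset":[0,0,0],"dr":[0,0.125,0],"fingers":255},{"offset":[0,0,0],"dr":[0,0.125,0],"fingers":255},{"offset":[0,0,0],"dr":[0,0.125,0],"fingers":255},{"offset":[0,0,0],"dr":[0,0.125,0],"fingers":255},{"offset":[0,0,0],"dr":[0,0,0],"fingers":255}]'
cat > st.py <<'E'
from h import *
np.set_printoptions(precision=4,suppress=True)
s=manip.observe(); p=s['tool_pos']; O=np.array([.588,.108]); y=.185
M=np.array([[np.cos(y),np.sin(y)],[-np.sin(y),np.cos(y)]])
print('t',s['time'],'p',p,'box',M@(p[:2]-O),'F',s['force'],'gap',s['finger_gap'],'grip',s['gripper_force']);print(R.from_quat(s['eef_rot']).as_matrix());print(s['joints'])
E
python3 st.py
```

```text
time: 1.9
tool_pos: [0.4737, 0.088, 0.2311]
eef_rot: [0.996, 0.092, -0.0, 0.0]
force: [1.4, -0.2, -0.5]
finger_gap: -0.0002
gripper_force: 0.0
time: 2.4
tool_pos: [0.4665, 0.0863, 0.2273]
eef_rot: [0.966, 0.089, 0.243, -0.024]
force: [-0.9, 0.2, -1.2]
finger_gap: -0.0001
gripper_force: 0.0
t 2.4 p [0.4665 0.0863 0.2273] box [-0.1234  0.001 ] F [-0.9031  0.1679 -1.223 ] gap -0.00011002254553312816 grip 0.0
[[ 0.8664  0.1831  0.4645]
 [ 0.1602 -0.9831  0.0887]
 [ 0.4729 -0.0024 -0.8811]]
[-0.0538 -0.0354  2.1539  0.2177  0.5535  1.1753]
```

```bash
python3 -m crank '[{"offset":[0,0,0],"dr":[0,-0.123,0],"fingers":255},{"offset":[0,0,0],"dr":[0,-0.123,0],"fingers":255},{"offset":[0,0,0],"dr":[0,-0.123,0],"fingers":255},{"offset":[0,0,0],"dr":[0,-0.123,0],"fingers":255},{"offset":[0,0,0.035],"dr":[0,0,0],"fingers":255},{"offset":[0,0,0.035],"dr":[0,0,0],"fingers":255},{"offset":[0,0,0.035],"dr":[0,0,0],"fingers":255},{"offset":[0,0,0.03],"dr":[0,0,0],"fingers":255},{"offset":[0,0,0],"dr":[0,0,0],"fingers":255},{"offset":[0,0,0],"dr":[0,0,0],"fingers":255}]'
python3 st.py
```

```text
time: 3.4
tool_pos: [0.4758, 0.0861, 0.0967]
eef_rot: [0.996, 0.092, 0.003, 0.0]
force: [-0.5, -0.8, -0.7]
finger_gap: -0.0003
gripper_force: 0.0
t 3.4 p [0.4758 0.0861 0.0967] box [-0.1143 -0.0009] F [-0.4994 -0.8408 -0.6594] gap -0.00027474607036827645 grip 0.0
[[ 0.983   0.1833  0.0061]
 [ 0.1833 -0.9831  0.0005]
 [ 0.0061  0.0006 -1.    ]]
[0.0358 0.3682 1.9108 0.0004 0.8564 1.422 ]
```

Go down 9 mm, then push +x gently.

```bash
python3 -m crank '[{"offset":[0,0,0.009],"dr":[0,0,0],"fingers":255},{"offset":[0.01,0,0],"dr":[0,0,0],"fingers":255},{"offset":[0.01,0,0],"dr":[0,0,0],"fingers":255},{"offset":[0.01,0,0],"dr":[0,0,0],"fingers":255},{"offset":[0.01,0,0.002],"dr":[0,0,0],"fingers":255},{"offset":[0.01,0,0.002],"dr":[0,0,0],"fingers":255},{"offset":[0.01,0,0],"dr":[0,0,0],"fingers":255}]'
python3 -m crank '[{"offset":[0.01,0,0],"dr":[0,0,0],"fingers":255},{"offset":[0.01,0,0],"dr":[0,0,0],"fingers":255},{"offset":[0.01,0,0.001],"dr":[0,0,0],"fingers":255},{"offset":[0.01,0,0.001],"dr":[0,0,0],"fingers":255},{"offset":[0.01,0,0.001],"dr":[0,0,0],"fingers":255}]'
python3 - <<'E'
from h import *
a=cams.capture("side")[110:270,220:430];b=cams.capture("scene")[110:270,290:500]
cv2.imwrite("pics/push.png",cv2.resize(np.hstack([a,b]),None,fx=1.9,fy=1.9))
E
python3 st.py
```

```text
time: 4.1
tool_pos: [0.5343, 0.0975, 0.0835]
eef_rot: [0.996, 0.092, 0.004, -0.0]
force: [-2.7, -0.3, -2.7]
finger_gap: -0.0002
gripper_force: 1.4
time: 4.6
tool_pos: [0.5839, 0.1067, 0.0811]
eef_rot: [0.996, 0.092, 0.004, -0.0]
force: [-2.3, -0.2, -1.1]
finger_gap: 0.0002
gripper_force: 0.9
t 4.7 p [0.5856 0.1068 0.0815] box [-0.0026 -0.0007] F [ 0.3331 -0.1495 -1.3293] gap -0.00016983418090192636 grip 0.0
[[ 0.9829  0.1838  0.0111]
 [ 0.1838 -0.983   0.0019]
 [ 0.0112  0.0002 -0.9999]]
[0.0637 0.5144 1.6802 0.0014 0.9358 1.4488]
```

View pics/push.png

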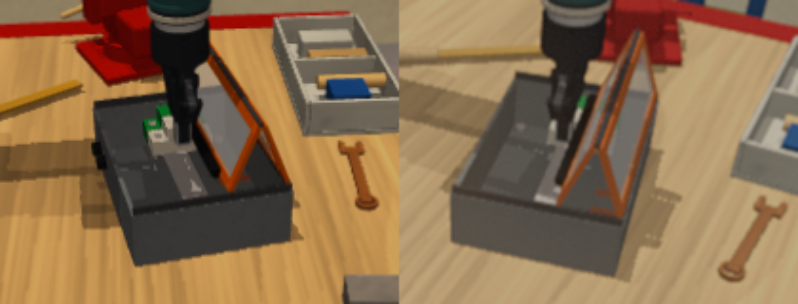

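The cover is folding, with its bar against the finger at about (205,155) in the left half of the picture. Next I'll tilt the tool and keep pushing.

```bash
python3 -m crank '[{"offset":[0,0,0.002],"dr":[0,0.13,0],"fingers":255},{"offset":[0,0,0],"dr":[0,0.13,0],"fingers":255},{"offset":[0,0,0],"dr":[0,0.13,0],"fingers":255},{"offset":[0,0,0],"dr":[0,0.12,0],"fingers":255},{"offset":[0.0088,0,0.0048],"dr":[0,0,0],"fingers":255},{"offset":[0.0088,0,0.0048],"dr":[0,0,0],"fingers":255},{"offset":[0.0088,0,0.0048],"dr":[0,0,0],"fingers":255},{"offset":[0.0088,0,0.0048],"dr":[0,0,0],"fingers":255},{"offset":[0.0088,0,0.0048],"dr":[0,0,0],"fingers":255}]'
python3 st.py
```

```text
time: 5.6
tool_pos: [0.637, 0.1191, 0.0838]
eef_rot: [0.969, 0.093, 0.226, -0.03]
force: [-1.4, -0.9, -0.2]
finger_gap: -0.0001
gripper_force: 0.6
t 5.6 p [0.637  0.1191 0.0838] box [0.0502 0.0019] F [-1.4247 -0.8677 -0.1965] gap -0.00014072417873452897 grip 0.6139625888317823
[[ 0.8807  0.1935  0.4323]
 [ 0.1667 -0.981   0.0995]
 [ 0.4433 -0.0155 -0.8962]]
[0.0274 0.4579 1.9481 0.3042 0.2967 1.1355]
```

```bash
python3 -m crank '[{"offset":[0.0022,0,0.0067],"dr":[0,0,0],"fingers":255},{"offset":[0.0044,0,0.0022],"dr":[0,0,0],"fingers":255},{"offset":[0,0,0],"dr":[0,0,0],"fingers":255}]'
python3 st.py
```

```text
time: 5.9
tool_pos: [0.645, 0.1209, 0.0782]
eef_rot: [0.969, 0.093, 0.225, -0.03]
force: [0.6, 0.4, -1.4]
finger_gap: -0.0002
gripper_force: 0.0
t 5.9 p [0.645  0.1209 0.0782] box [0.0584 0.0022] F [ 0.6237  0.4498 -1.376 ] gap -0.0002263347363708987 grip 0.0
[[ 0.8812  0.1932  0.4314]
 [ 0.1663 -0.981   0.0997]
 [ 0.4425 -0.0161 -0.8966]]
[0.0305 0.4758 1.9329 0.3026 0.2945 1.1402]
```

```bash
python3 -m crank '[{"offset":[0.0035,0,0.0018],"dr":[0,0,0],"fingers":255},{"offset":[0.0035,0,0.0018],"dr":[0,0,0],"fingers":255}]'
python3 -m crank '[{"offset":[0.0027,0,0.0013],"dr":[0,0,0],"fingers":255},{"offset":[0.0018,0,0.0009],"dr":[0,0,0],"fingers":255}]'
python3 st.py
```

```text
time: 6.1
tool_pos: [0.6513, 0.1223, 0.0779]
eef_rot: [0.97, 0.093, 0.225, -0.03]
force: [-1.0, -0.6, -2.1]
finger_gap: -0.0001
gripper_force: 1.0
time: 6.3
tool_pos: [0.6543, 0.1233, 0.0771]
eef_rot: [0.97, 0.093, 0.223, -0.03]
force: [-10.4, -2.8, 3.7]
finger_gap: 0.0001
gripper_force: 4.3
t 6.3 p [0.6543 0.1233 0.0771] box [0.068  0.0028] F [-10.423   -2.7503   3.6671] gap 0.00013904294151340695 grip 4.303386881947517
[[ 0.8834  0.1938  0.4266]
 [ 0.1669 -0.9809  0.1001]
 [ 0.4379 -0.0172 -0.8989]]
[0.0344 0.4868 1.9082 0.2817 0.3121 1.1648]
```

```bash
python3 -m crank '[{"offset":[0.0018,0,0.0009],"dr":[0,0,0],"fingers":255},{"offset":[0,0,0],"dr":[0,0,0],"fingers":255}]'
python3 -m crank '[{"offset":[-0.018,0,-0.009],"dr":[0,0,0],"fingers":255},{"offset":[-0.027,0,-0.013],"dr":[0,0,0],"fingers":255},{"offset":[-0.02,0,-0.04],"dr":[0,-0.12,0],"fingers":255},{"offset":[-0.02,0,-0.04],"dr":[0,-0.12,0],"fingers":200},{"offset":[-0.01,0,-0.04],"dr":[0,-0.12,0],"fingers":100},{"offset":[0,0,-0.04],"dr":[0,-0.11,0],"fingers":0},{"offset":[0,0,-0.04],"dr":[0,0,0],"fingers":0},{"offset":[0,0,0],"dr":[0,0,0],"fingers":0}]'
python3 - <<'E'
from h import *
import pickle
cv2.imwrite("pics/w1.png",cams.capture("wrist"));
pickle.dump(cams.calibration("wrist"),open("w1.pkl","wb"))
a=cams.capture("side");b=cams.capture("scene")
cv2.imwrite("pics/side1.png",a);cv2.imwrite("pics/scene1.png",b)
w=cv2.imread("pics/w1.png")
z=lambda im,x,y:cv2.resize(im[y:y+150,x:x+150],(300,300),interpolation=cv2.INTER_CUBIC)
cv2.imwrite("pics/v1.png",np.hstack([cv2.resize(w,(480,360)),np.zeros((360,0,3),np.uint8),np.vstack([z(a,240,110),np.zeros((60,300,3),np.uint8)])]))
cv2.imwrite("pics/v2.png",z(b,300,110))
E
python3 st.py
```

```text
time: 6.5
tool_pos: [0.6546, 0.1237, 0.0762]
eef_rot: [0.97, 0.093, 0.221, -0.03]
force: [-9.7, -2.8, 1.5]
finger_gap: 0.0003
gripper_force: 4.3
time: 7.3
tool_pos: [0.5315, 0.096, 0.2482]
eef_rot: [0.995, 0.098, 0.017, -0.011]
force: [0.8, 0.4, 0.1]
finger_gap: 0.0722
gripper_force: 0.0
t 7.45 p [0.526  0.0958 0.2415] box [-0.0632 -0.0006] F [-0.1819 -0.4197 -0.0881] gap 0.08552256947747952 grip 0.0
[[ 0.9805  0.1958  0.0184]
 [ 0.1954 -0.9804  0.0239]
 [ 0.0228 -0.0198 -0.9995]]
[0.0345 0.2434 1.6545 0.0247 1.2246 1.4002]
```

View pics/v1.png

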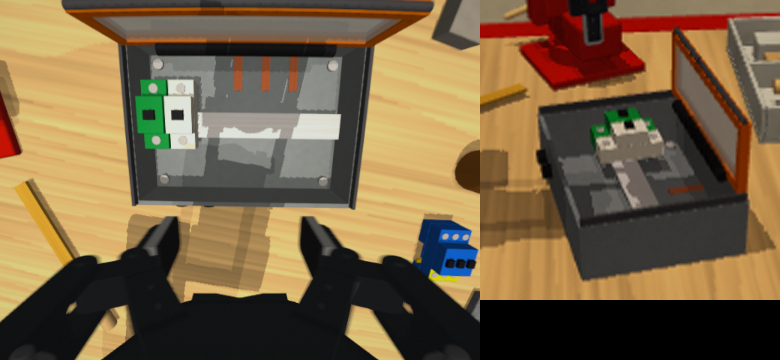

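The wrist picture shows the cover folded upright. The bare rail spans (198–340, 114–139) at 0.75 scale, and the module is at (445,250). I'll locate the rail edges and box walls precisely.

```bash
python3 - <<'E'
from h import *
import pickle
np.set_printoptions(precision=4,suppress=True)
C=pickle.load(open("w1.pkl","rb")); g=cv2.GaussianBlur(cv2.cvtColor(cv2.imread("pics/w1.png"),6),(3,3),0).astype(float)
def edge(v,lo,sgn):
    d=sgn*np.gradient(v); k=d.argmax(); w=d[max(k-2,0):k+3].clip(0); return lo+max(k-2,0)+(w*np.arange(len(w))).sum()/w.sum()
T=[];B=[]
for c in list(range(285,330,5))+list(range(400,446,5)):
    T.append((c,edge(g[140:165,c],140,1))); B.append((c,edge(g[172:198,c],172,-1)))
print(np.array(T)[:,1],np.array(B)[:,1])
t=plane("wrist",T,.03,C);b=plane("wrist",B,.03,C)
ft=np.polyfit(t[:,1],t[:,0],1);fb=np.polyfit(b[:,1],b[:,0],1)
print(ft,fb,np.abs(np.polyval(ft,t[:,1])-t[:,0]).max(),np.abs(np.polyval(fb,b[:,1])-b[:,0]).max())
print("width",(np.polyval(ft,.08)-np.polyval(fb,.08))*np.cos(.185),"center x at y=.08",(np.polyval(ft,.08)+np.polyval(fb,.08))/2)
ends=[[edge(g[r,440:465],440,-1),r] for r in (160,165,170,175,180)]
print(ends, plane("wrist",ends,.03,C))
l=[[edge(g[r,255:280],255,-1),r] for r in (160,165,170,175,180)]
print(l, plane("wrist",l,.03,C))
# module nose (white circles etc) from wrist: jar/module rough
im=cv2.imread("pics/w1.png"); hsv=cv2.cvtColor(im,40); m=cv2.inRange(hsv,(100,120,40),(130,255,255)); 
print(cv2.boundingRect(m[:, 500:]))
E
```

```text
[149.6176 149.4953 149.7156 149.7383 149.8073 149.844  149.963  149.9439
 150.0459 151.1602 151.0295 151.0736 151.1447 151.2328 151.3487 151.4416
 151.5678 151.6213 151.704 ] [183.1518 183.2566 183.3108 183.3904 183.3793 183.5887 183.6831 183.7431
 183.7801 184.902  184.9172 184.9936 185.1111 185.1494 185.1465 185.2375
 185.3205 185.4099 185.6339]
[-0.1894  0.6205] [-0.1886  0.5852] 0.00019267673051048817 9.855103833478207e-05
width 0.03470834640563373 center x at y=.08 0.5877345742487285
[[np.float64(453.3641975308642), 160], [np.float64(452.9610778443114), 165], [np.float64(452.380664652568), 170], [np.float64(451.987915407855), 175], [np.float64(451.3905325443787), 180]] [[ 0.6168 -0.0244  0.03  ]
 [ 0.6118 -0.0255  0.03  ]
 [ 0.6067 -0.0263  0.03  ]
 [ 0.6017 -0.0274  0.03  ]
 [ 0.5965 -0.0283  0.03  ]]
[[np.float64(255.48170731707316), 160], [np.float64(255.56164383561645), 165], [np.float64(255.56118143459915), 170], [np.float64(255.59426229508196), 175], [np.float64(259.4423791821561), 180]] [[0.5758 0.1781 0.03  ]
 [0.5707 0.1772 0.03  ]
 [0.5656 0.1764 0.03  ]
 [0.5605 0.1756 0.03  ]
 [0.5561 0.1707 0.03  ]]
(50, 293, 87, 77)
```

View pics/v2.png

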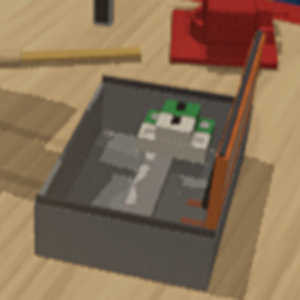

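The second crop confirms that the panels are folded together and upright. Next I'll hover over the module.

```bash
cat > go.py <<'E'
import sys
from h import *
np.set_printoptions(precision=4,suppress=True)
# go.py x y z yaw tilt : translation in current tool axes, then rotvec in tool axes
x,y,z,yaw,tilt=map(float,sys.argv[1:6]); s=manip.observe()
Rt=R.from_euler('z',yaw)*R.from_matrix(np.diag([1,-1,-1.]))*R.from_euler('y',tilt)
Rc=R.from_quat(s['eef_rot'])
d=np.array([x,y,z])-s['tool_pos']; print('t',s['time'],'p',s['tool_pos'],'F',s['force'])
print('off now',Rc.inv().apply(d),'dist',np.linalg.norm(d),'| off after turn',Rt.inv().apply(d)); print('turn',(Rc.inv()*Rt).as_rotvec())
print('joints',s['joints'],'grip',s['gripper_force'],s['finger_gap'])
E
python3 go.py .40 -.25 .24 .13 0
```

```text
t 7.45 p [0.526  0.0958 0.2415] F [-0.1819 -0.4197 -0.0881]
off now [-0.1911  0.3143 -0.0091] dist 0.36800195948381736 | off after turn [-0.1698  0.3265  0.0015]
turn [-0.0205 -0.0221  0.0669]
joints [0.0345 0.2434 1.6545 0.0247 1.2246 1.4002] grip 0.0 0.08552256947747952
```

```bash
python3 -m crank '[{"offset":[0,0,0],"dr":[-0.0205,-0.0221,0.067],"fingers":0},{"offset":[-0.017,0.0327,0],"dr":[0,0,0],"fingers":0},{"offset":[-0.017,0.0327,0],"dr":[0,0,0],"fingers":0},{"offset":[-0.017,0.0327,0],"dr":[0,0,0],"fingers":0},{"offset":[-0.017,0.0327,0],"dr":[0,0,0],"fingers":0},{"offset":[-0.017,0.0327,0],"dr":[0,0,0],"fingers":0},{"offset":[-0.017,0.0327,0],"dr":[0,0,0],"fingers":0},{"offset":[-0.017,0.0327,0],"dr":[0,0,0],"fingers":0},{"offset":[-0.017,0.0327,0],"dr":[0,0,0],"fingers":0},{"offset":[-0.017,0.0327,0],"dr":[0,0,0],"fingers":0},{"offset":[-0.017,0.0327,0],"dr":[0,0,0],"fingers":0},{"offset":[0,0,0],"dr":[0,0,0],"fingers":0},{"offset":[0,0,0],"dr":[0,0,0],"fingers":0}]'
python3 - <<'E'
from h import *
import pickle
pickle.dump(cams.calibration("wrist"),open("w2.pkl","wb"))
im=cams.capture("wrist");cv2.imwrite("pics/w2.png",im)
E
python3 st.py
```

```text
time: 8.75
tool_pos: [0.3988, -0.2502, 0.2402]
eef_rot: [0.998, 0.064, -0.001, -0.001]
force: [-1.4, 0.6, -0.1]
finger_gap: 0.0853
gripper_force: 0.0
t 8.8 p [ 0.3992 -0.2495  0.2405] box [-0.2514 -0.3167] F [-0.8934 -0.7533 -0.1601] gap 0.08510075880315937 grip 0.0
[[ 0.9917  0.1287 -0.0025]
 [ 0.1287 -0.9917  0.0024]
 [-0.0022 -0.0027 -1.    ]]
[-0.7057  0.1637  1.763   0.0002  1.2183  0.736 ]
```

View pics/w2.png

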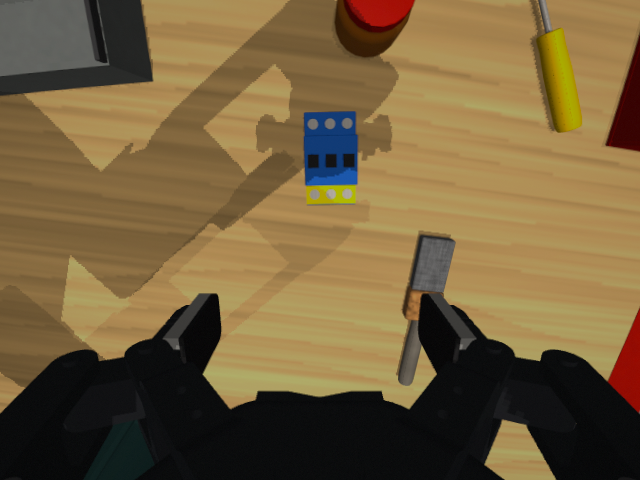

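The module is centred at about (331,158). The nose top runs from about (304,137) to (357,185), and the jar is beyond it.

```bash
python3 - <<'E'
from h import *
import pickle
np.set_printoptions(precision=4,suppress=True)
C=pickle.load(open("w2.pkl","rb")); im=cv2.imread("pics/w2.png"); hsv=cv2.cvtColor(im,40)
m=cv2.inRange(hsv,(100,120,60),(130,255,255)); m[:, :280]=0;m[:,380:]=0;m[:100]=0;m[200:]=0
L=[];Rr=[]
for r in range(140,182,3):
    c=np.where(m[r]>0)[0]; L.append((c.min()-.5,r));Rr.append((c.max()+.5,r))
l=plane("wrist",L,.061,C);r=plane("wrist",Rr,.061,C)
fl=np.polyfit(l[:,0],l[:,1],1);fr=np.polyfit(r[:,0],r[:,1],1);print("yaw",fl[0],fr[0])
c=[(304,137),(357,135),(305.5,185),(357.5,184)];p=plane("wrist",c,.061,C);print(p,p.mean(0))
ym=[(np.polyval(fl,x)+np.polyval(fr,x))/2 for x in (.45,.46)];print("mid y at .45,.46",ym,"width",(np.polyval(fl,.45)-np.polyval(fr,.45)))
# yellow boundary
q=cv2.inRange(hsv,(22,120,100),(34,255,255));q[:, :300]=0;q[:,362:]=0;q[:180]=0;q[210:]=0
ys=[np.where(q[:,x])[0] for x in range(310,354,6)];print([(v.min(),v.max()) for v in ys])
E
```

```text
yaw 0.157494333787009 0.15789701884429774
[[ 0.4729 -0.2254  0.061 ]
 [ 0.4809 -0.2734  0.061 ]
 [ 0.4295 -0.2319  0.061 ]
 [ 0.4368 -0.2808  0.061 ]] [ 0.455  -0.2529  0.061 ]
mid y at .45,.46 [np.float64(-0.25312889046294046), np.float64(-0.2515519336997839)] width 0.04931962959619962
[(np.int64(186), np.int64(203)), (np.int64(186), np.int64(203)), (np.int64(186), np.int64(203)), (np.int64(186), np.int64(203)), (np.int64(186), np.int64(203)), (np.int64(185), np.int64(202)), (np.int64(185), np.int64(202)), (np.int64(185), np.int64(202))]
```

```bash
python3 go.py .455 -.2525 .03 .157 0
```

```text
t 8.8 p [ 0.3992 -0.2495  0.2405] F [-0.8934 -0.7533 -0.1601]
off now [0.0554 0.0107 0.2103] dist 0.21776778861348228 | off after turn [0.0547 0.0117 0.2105]
turn [-0.0027  0.0021 -0.028 ]
joints [-0.7057  0.1637  1.763   0.0002  1.2183  0.736 ] grip 0.0 0.08510075880315937
```

```bash
python3 -m crank '[{"offset":[0,0,0],"dr":[-0.0027,0.0021,-0.028],"fingers":0},{"offset":[0.0274,0.0058,0],"dr":[0,0,0],"fingers":0},{"offset":[0.0273,0.0059,0],"dr":[0,0,0],"fingers":0},{"offset":[0,0,0.03],"dr":[0,0,0],"fingers":0},{"offset":[0,0,0.03],"dr":[0,0,0],"fingers":0},{"offset":[0,0,0.03],"dr":[0,0,0],"fingers":0},{"offset":[0,0,0.03],"dr":[0,0,0],"fingers":0},{"offset":[0,0,0.03],"dr":[0,0,0],"fingers":0},{"offset":[0,0,0],"dr":[0,0,0],"fingers":0},{"offset":[0,0,0],"dr":[0,0,0],"fingers":0}]'
python3 go.py .455 -.2525 .03 .157 0
```

```text
time: 9.8
tool_pos: [0.4562, -0.2527, 0.0919]
eef_rot: [0.997, 0.08, 0.0, 0.001]
force: [1.0, 0.6, 1.5]
finger_gap: 0.0853
gripper_force: 0.0
t 9.8 p [ 0.4562 -0.2527  0.0919] F [1.0028 0.5571 1.4715]
off now [-0.0011 -0.0005  0.0619] dist 0.06194274270469254 | off after turn [-0.0011 -0.0004  0.0619]
turn [ 0.0015 -0.0005  0.0031]
joints [-0.6379  0.4206  1.8294 -0.0009  0.8901  0.7733] grip 0.0 0.08533366573990084
```

```bash
python3 -m crank '[{"offset":[-0.001,0,0.021],"dr":[0,0,0],"fingers":0},{"offset":[0,0,0.021],"dr":[0,0,0],"fingers":0},{"offset":[0,0,0.02],"dr":[0,0,0],"fingers":0},{"offset":[0,0,0],"dr":[0,0,0],"fingers":0},{"offset":[0,0,0],"dr":[0,0,0],"fingers":60},{"offset":[0,0,0],"dr":[0,0,0],"fingers":120},{"offset":[0,0,0],"dr":[0,0,0],"fingers":255},{"offset":[0,0,0],"dr":[0,0,0],"fingers":255},{"offset":[0,0,0],"dr":[0,0,0],"fingers":255},{"offset":[0,0,0],"dr":[0,0,0],"fingers":255},{"offset":[0,0,0],"dr":[0,0,0],"fingers":255}]' 60
python3 go.py .455 -.2525 .03 .157 0
```

```text
time: 10.9
tool_pos: [0.4563, -0.2547, 0.0317]
eef_rot: [0.997, 0.079, 0.002, 0.002]
force: [-0.1, 1.4, 7.7]
finger_gap: 0.0491
gripper_force: 62.3
t 10.9 p [ 0.4563 -0.2547  0.0317] F [-0.0857  1.3598  7.7093]
off now [-0.0009 -0.0023  0.0017] dist 0.003036593261927397 | off after turn [-0.0009 -0.0023  0.0017]
turn [ 0.0044 -0.0035  0.0011]
joints [-0.6409  0.5167  1.8734 -0.0008  0.7459  0.7724] grip 62.34779566526413 0.04910391723479427
```

```bash
python3 -m crank '[{"offset":[0,0,-0.01],"dr":[0,0,0],"fingers":255},{"offset":[0,0,-0.03],"dr":[0,0,0],"fingers":255},{"offset":[0,0,-0.04],"dr":[0,0,0],"fingers":255},{"offset":[0,0,-0.045],"dr":[0,0,0],"fingers":255},{"offset":[0,0,-0.045],"dr":[0,0,0],"fingers":255},{"offset":[0,0,0],"dr":[0,0,0],"fingers":255},{"offset":[0,0,0],"dr":[0,0,0],"fingers":255}]'
python3 go.py .5773 .0839 .20 .187 0
```

```text
time: 11.6
tool_pos: [0.4554, -0.2541, 0.2017]
eef_rot: [0.997, 0.079, 0.002, 0.002]
force: [0.3, 0.5, -3.3]
finger_gap: 0.0489
gripper_force: 63.3
t 11.6 p [ 0.4554 -0.2541  0.2017] F [ 0.3433  0.5282 -3.2823]
off now [ 0.1736 -0.3146  0.0007] dist 0.35931923613596206 | off after turn [ 0.1826 -0.3094  0.0017]
turn [ 0.0052 -0.0037 -0.0289]
joints [-0.6409  0.274   1.7201 -0.0009  1.1411  0.7723] grip 63.32029603421688 0.04893244847916524
```

```bash
python3 -m crank '[{"offset":[0,0,0],"dr":[0.005,-0.004,-0.029],"fingers":255},{"offset":[0.0183,-0.0309,0],"dr":[0,0,0],"fingers":255},{"offset":[0.0183,-0.0309,0],"dr":[0,0,0],"fingers":255},{"offset":[0.0183,-0.0309,0],"dr":[0,0,0],"fingers":255},{"offset":[0.0183,-0.0309,0],"dr":[0,0,0],"fingers":255},{"offset":[0.0183,-0.0309,0],"dr":[0,0,0],"fingers":255},{"offset":[0.0183,-0.0309,0],"dr":[0,0,0],"fingers":255},{"offset":[0.0183,-0.0309,0],"dr":[0,0,0],"fingers":255},{"offset":[0.0183,-0.0309,0],"dr":[0,0,0],"fingers":255},{"offset":[0.0183,-0.0309,0],"dr":[0,0,0],"fingers":255},{"offset":[0.0183,-0.0309,0],"dr":[0,0,0],"fingers":255},{"offset":[0,0,0],"dr":[0,0.125,0],"fingers":255},{"offset":[0,0,0],"dr":[0,0.125,0],"fingers":255},{"offset":[0,0,0],"dr":[0,0.125,0],"fingers":255},{"offset":[0,0,0],"dr":[0,0.125,0],"fingers":255},{"offset":[0,0,0],"dr":[0,0,0],"fingers":255},{"offset":[0,0,0],"dr":[0,0,0],"fingers":255},{"offset":[0,0,0],"dr":[0,0,0],"fingers":255}]'
python3 - <<'E'
from h import *
import pickle
pickle.dump(cams.calibration("wrist"),open("w3.pkl","wb"))
cv2.imwrite("pics/w3.png",cams.capture("wrist"))
E
python3 go.py .5773 .0839 .10 .187 .5
```

```text
time: 13.4
tool_pos: [0.5796, 0.0838, 0.2009]
eef_rot: [0.965, 0.091, 0.245, -0.024]
force: [-0.0, 0.4, -3.1]
finger_gap: 0.0489
gripper_force: 63.8
t 13.45 p [0.5801 0.0839 0.2013] F [ 0.7344 -0.3324 -1.3864]
off now [-0.0508 -0.0003  0.0876] dist 0.10131020592256393 | off after turn [-0.051  -0.0005  0.0876]
turn [-0.0019  0.0018 -0.0004]
joints [-0.0466  0.1806  1.9955  0.2409  0.4912  1.1517] grip 63.80832150578499 0.049108623624385055
```

View pics/w3.png

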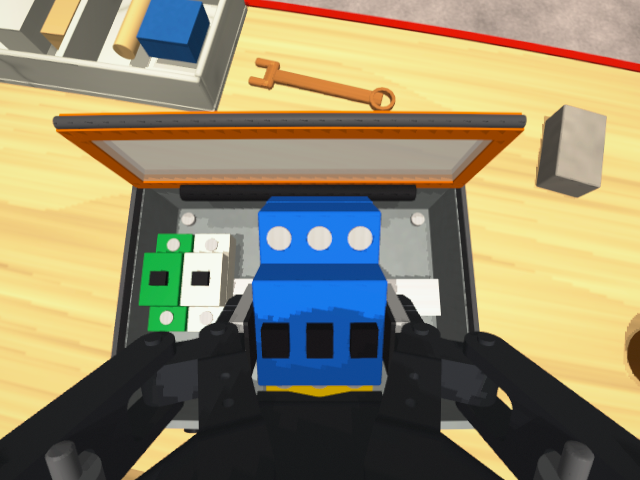

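The module is held square, with nose edges at rows ~280 and ~385. The rail shows on both sides at rows ~280–315.

```bash
python3 - <<'E'
from h import *
import pickle
np.set_printoptions(precision=4,suppress=True)
C=pickle.load(open("w3.pkl","rb")); s=manip.observe(); Rc=R.from_quat(s['eef_rot']).as_matrix();p=s['tool_pos']
g=cv2.GaussianBlur(cv2.cvtColor(cv2.imread("pics/w3.png"),6),(3,3),0).astype(float)
col=lambda x,a,b:(np.gradient(g[a:b,x]).round(0))
for x in (290,310,345): print(x,270+np.abs(col(x,270,290)).argmax(),375+np.abs(col(x,375,395)).argmax())
o,v=ray("wrist",[(320,279),(320,385),(320,238),(253,330),(387,330)],C)
ot=Rc.T@(o-p); vt=v@Rc
for h,i in ((.061,0),(.061,1),(.042,2),(.061,3),(.061,4)):
    zt=.0317-h; print(i,ot+vt[i]*((zt-ot[2])/vt[i][2]))
for x in (410,420,430): print(x,270+np.gradient(g[270:330,x]).argmax(),270+np.gradient(g[270:330,x]).argmin())
ex=np.array([np.cos(.187),np.sin(.187)])
for px in [(410,279),(425,279),(410,315),(430,315)]:
    q=plane("wrist",[px],.03,C)[0]; print(px,q,(q[:2]-[.5866,.0857])@ex)
E
```

```text
290 280 391
310 280 385
345 280 392
0 [ 0.0223 -0.0004 -0.0293]
1 [-0.0234 -0.0003 -0.0293]
2 [ 0.0324 -0.0003 -0.0103]
3 [ 0.0015 -0.0257 -0.0293]
4 [ 0.0015  0.025  -0.0293]
410 278 299
420 278 315
430 278 324
(410, 279) [0.6237 0.0027 0.03  ] 0.021001985418221136
(425, 279) [ 0.6264 -0.0119  0.03  ] 0.020977074962699495
(410, 315) [ 0.5894 -0.0019  0.03  ] -0.013528251558282895
(430, 315) [ 0.5929 -0.0208  0.03  ] -0.01359945972586659
```

```bash
python3 -m crank '[{"offset":[-0.017,0,0.0292],"dr":[0,0,0],"fingers":255},{"offset":[-0.017,0,0.0292],"dr":[0,0,0],"fingers":255},{"offset":[-0.017,0,0.0292],"dr":[0,0,0],"fingers":255},{"offset":[0,0,0],"dr":[0,0,0],"fingers":255},{"offset":[0,0,0],"dr":[0,0,0],"fingers":255},{"offset":[0,0,0],"dr":[0,0,0],"fingers":255}]'
python3 go.py .5773 .0839 .0566 .187 .5
```

```text
time: 14.05
tool_pos: [0.5769, 0.0837, 0.101]
eef_rot: [0.965, 0.091, 0.247, -0.024]
force: [0.0, 0.0, -2.7]
finger_gap: 0.0489
gripper_force: 63.7
t 14.05 p [0.5769 0.0837 0.101 ] F [ 0.0261  0.0469 -2.6916]
off now [-0.0209 -0.      0.0391] dist 0.0443630510890522 | off after turn [-0.0208 -0.0001  0.0392]
turn [-0.0017 -0.0011 -0.0001]
joints [-0.0478  0.3638  2.1091  0.5689  0.2122  0.8054] grip 63.73504092916846 0.04890331341511782
```

```bash
python3 -m crank '[{"offset":[0,0,0],"dr":[-0.0017,-0.06,0],"fingers":255},{"offset":[0,0,0],"dr":[0,0,0],"fingers":255},{"offset":[0,0,0],"dr":[0,0,0],"fingers":255}]'
python3 go.py .5818 .0848 .075 .187 .44
```

```text
time: 14.35
tool_pos: [0.5763, 0.085, 0.1011]
eef_rot: [0.97, 0.092, 0.223, -0.023]
force: [0.5, 0.1, -2.9]
finger_gap: 0.0493
gripper_force: 63.9
t 14.35 p [0.5763 0.085  0.1011] F [ 0.5465  0.1473 -2.9297]
off now [-0.0066  0.0013  0.0258] dist 0.026635227496642058 | off after turn [-0.0063  0.0012  0.0259]
turn [-0.0035 -0.0127  0.0012]
joints [-0.0374  0.3618  2.0691  0.3645  0.2866  1.0163] grip 63.87486037798226 0.049325977265581196
```

```bash
python3 -m crank '[{"offset":[-0.0032,0.0006,0.013],"dr":[-0.003,-0.012,0],"fingers":255},{"offset":[-0.0032,0.0006,0.013],"dr":[0,0,0],"fingers":255},{"offset":[0,0,0],"dr":[0,0,0],"fingers":255},{"offset":[0,0,0],"dr":[0,0,0],"fingers":255}]'
python3 go.py .5818 .0848 .0562 .187 .44
```

```text
time: 14.75
tool_pos: [0.5791, 0.0847, 0.0717]
eef_rot: [0.972, 0.091, 0.214, -0.021]
force: [1.1, 0.0, -2.9]
finger_gap: 0.0489
gripper_force: 63.8
t 14.75 p [0.5791 0.0847 0.0717] F [ 1.0628  0.0404 -2.858 ]
off now [-0.0041  0.0004  0.0152] dist 0.01576386668084425 | off after turn [-0.0042  0.0004  0.0152]
turn [-0.0013  0.0063 -0.0011]
joints [-0.0326  0.424   2.0705  0.3992  0.2412  0.9833] grip 63.75703948549926 0.04887070234008401
```

```bash
python3 -m crank '[{"offset":[0,0,0],"dr":[0,-0.024,0],"fingers":255},{"offset":[0,0,0],"dr":[0,0,0],"fingers":255}]'
python3 go.py .5827 .085 .056 .187 .41
```

```text
time: 14.95
tool_pos: [0.5808, 0.0846, 0.0732]
eef_rot: [0.975, 0.091, 0.204, -0.019]
force: [0.7, -0.4, -2.4]
finger_gap: 0.0486
gripper_force: 63.9
t 14.95 p [0.5808 0.0846 0.0732] F [ 0.7078 -0.3528 -2.4007]
off now [-0.0051 -0.0001  0.0166] dist 0.017362766767045224 | off after turn [-0.005  -0.0001  0.0166]
turn [-0.0004 -0.0027 -0.    ]
joints [-0.0284  0.422   2.0484  0.3166  0.2803  1.068 ] grip 63.858730690553784 0.04862208309238838
```

```bash
python3 -m crank '[{"offset":[-0.0025,0,0.0083],"dr":[0,0,0],"fingers":255},{"offset":[-0.0013,0,0.0041],"dr":[0,0,0],"fingers":255},{"offset":[-0.0012,0,0.0042],"dr":[0,0,0],"fingers":255},{"offset":[0,0,0],"dr":[0,0,0],"fingers":255},{"offset":[0,0,0],"dr":[0,0,0],"fingers":255}]'
python3 go.py .5827 .085 .056 .187 .41
python3 - <<'E'
from h import *
a=cams.capture("side")[120:240,250:390];b=cams.capture("scene")[120:240,310:450]
cv2.imwrite("pics/hook.png",cv2.resize(np.hstack([a,b]),None,fx=2.8,fy=2.8,interpolation=2))
E
```

```text
time: 15.45
tool_pos: [0.5811, 0.085, 0.0565]
eef_rot: [0.975, 0.091, 0.204, -0.02]
force: [-12.0, -1.9, 20.6]
finger_gap: 0.049
gripper_force: 67.3
t 15.45 p [0.5811 0.085  0.0565] F [-12.0241  -1.9485  20.6328]
off now [0.0012 0.0003 0.0011] dist 0.0016536982648732547 | off after turn [0.0012 0.0003 0.001 ]
turn [-0.0008 -0.0027 -0.0005]
joints [-0.0276  0.4566  2.059   0.3745  0.2378  1.0094] grip 67.34549224376678 0.04895840045800487
```

```bash
python3 -m crank '[{"offset":[0.0032,0,-0.0073],"dr":[0,0,0],"fingers":255},{"offset":[-0.0037,0,-0.0016],"dr":[0,0,0],"fingers":255},{"offset":[0,0,0],"dr":[0,0,0],"fingers":255},{"offset":[0,0,0],"dr":[0,0,0],"fingers":255}]'
python3 - <<'E'
from h import *
import pickle
pickle.dump(cams.calibration("wrist"),open("w4.pkl","wb"))
w=cams.capture("wrist");cv2.imwrite("pics/w4.png",w)
a=cams.capture("side")[130:230,260:380];b=cams.capture("scene")[130:230,320:440]
z=lambda i:cv2.resize(i,(360,300),interpolation=cv2.INTER_CUBIC)
cv2.imwrite("pics/hook2.png",np.hstack([cv2.resize(w,(400,300)),z(a)]))
cv2.imwrite("pics/hook3.png",z(b))
E
python3 go.py .579 .0843 .056 .187 .41
```

```text
time: 15.95
tool_pos: [0.5773, 0.0842, 0.0626]
eef_rot: [0.975, 0.091, 0.203, -0.02]
force: [-0.3, 0.1, -2.7]
finger_gap: 0.0493
gripper_force: 63.9
t 16.1 p [0.5777 0.0842 0.0629] F [ 0.4428  0.5371 -3.1409]
off now [-0.0016  0.0002  0.0068] dist 0.006984284609177268 | off after turn [-0.0016  0.0002  0.0068]
turn [-0.001  -0.0008 -0.0006]
joints [-0.0295  0.4405  2.0606  0.353   0.2535  1.0298] grip 63.88020744547248 0.04905238375536684
```

View pics/hook2.png

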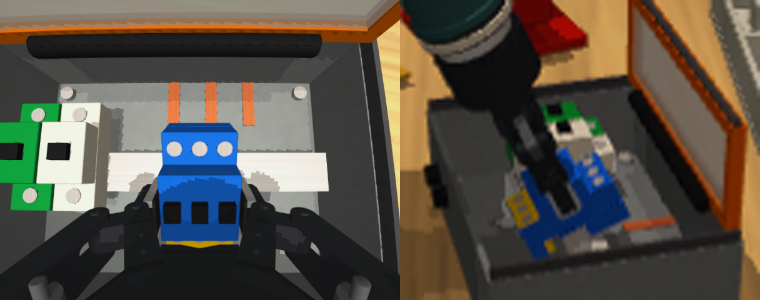

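The wrist view shows both rail edges, at rows ~153 and 190 of the 0.625-scale picture. The module is still gripped straight, so I'll measure the rail relative to the tool.

```bash
python3 - <<'E'
from h import *
import pickle
np.set_printoptions(precision=4,suppress=True)
C=pickle.load(open("w4.pkl","rb")); s=manip.observe(); Rc=R.from_quat(s['eef_rot']).as_matrix();p=s['tool_pos']
g=cv2.GaussianBlur(cv2.cvtColor(cv2.imread("pics/w4.png"),6),(3,3),0).astype(float)
ex=np.array([np.cos(.187),np.sin(.187)])
for x in (185,200,215,230,410,430,450,470,490,510):
    a=230+np.gradient(g[230:262,x]).argmax(); b=290+np.gradient(g[290:325,x]).argmin()
    q=plane("wrist",[(x,a),(x,b)],.03,C); print(x,a,b,(q[:,:2]-[.5866,.0857])@ex)
print([270+np.abs(np.gradient(g[270:292,x])).argmax() for x in (280,300,330,360)],[378+np.abs(np.gradient(g[378:395,x])).argmax() for x in (280,300,330,360)])
print('tcp X',(p[:2]-[.5866,.0857])@ex,p)
E
```

```text
185 244 306 [ 0.0211 -0.0141]
200 244 306 [ 0.0211 -0.014 ]
215 244 322 [ 0.0211 -0.0228]
230 244 298 [ 0.0211 -0.0095]
410 244 299 [ 0.0211 -0.01  ]
430 244 324 [ 0.0211 -0.0238]
450 244 306 [ 0.021 -0.014]
470 244 306 [ 0.021  -0.0141]
490 244 306 [ 0.021  -0.0141]
510 244 306 [ 0.021  -0.0142]
[np.int64(280), np.int64(280), np.int64(280), np.int64(280)] [np.int64(391), np.int64(393), np.int64(385), np.int64(391)]
tcp X -0.00897767839007056 [0.5777 0.0842 0.0629]
```

```bash
python3 -m crank '[{"offset":[0.006,0,0.001],"dr":[0,0.02,0],"fingers":255},{"offset":[0,0,0],"dr":[0,0.02,0],"fingers":255},{"offset":[0,0,0],"dr":[0,0,0],"fingers":255},{"offset":[0,0,0],"dr":[0,0,0],"fingers":255}]'
python3 go.py .5836 .0852 .0565 .187 .45
```

```text
time: 16.5
tool_pos: [0.5834, 0.0853, 0.0645]
eef_rot: [0.971, 0.091, 0.222, -0.021]
force: [0.2, -0.7, -2.7]
finger_gap: 0.0487
gripper_force: 63.9
t 16.5 p [0.5834 0.0853 0.0645] F [ 0.2237 -0.7404 -2.7449]
off now [-0.0033  0.0002  0.0072] dist 0.007986211608419856 | off after turn [-0.0033  0.0002  0.0073]
turn [-0.001  -0.0004 -0.001 ]
joints [-0.0333  0.4436  2.0801  0.501   0.2014  0.8804] grip 63.92347035929561 0.048735546540738514
```

```bash
python3 -m crank '[{"offset":[0,0,0],"dr":[0,-0.03,0],"fingers":255},{"offset":[0,0,0],"dr":[0,0,0],"fingers":255}]'
python3 go.py .5851 .0855 .0566 .187 .42
```

```text
time: 16.7
tool_pos: [0.5851, 0.0852, 0.0654]
eef_rot: [0.973, 0.092, 0.209, -0.02]
force: [-0.2, -0.4, -2.3]
finger_gap: 0.0492
gripper_force: 63.9
t 16.7 p [0.5851 0.0852 0.0654] F [-0.2318 -0.3852 -2.3228]
off now [-0.0036 -0.0003  0.0081] dist 0.008816749445698498 | off after turn [-0.0036 -0.0003  0.0081]
turn [ 0.     -0.0027  0.0005]
joints [-0.028   0.4418  2.0528  0.3635  0.2486  1.0204] grip 63.891598116606474 0.04922167954299021
```

```bash
python3 -m crank '[{"offset":[-0.0018,0,0.004],"dr":[0,0,0],"fingers":255},{"offset":[-0.0009,0,0.002],"dr":[0,0,0],"fingers":255},{"offset":[0,0,0],"dr":[0,0,0],"fingers":255}]'
python3 go.py .5851 .0855 .0566 .187 .42
python3 -m crank '[{"offset":[-0.0005,0,0.001],"dr":[0,0,0],"fingers":255},{"offset":[0,0,0],"dr":[0,0,0],"fingers":255}]'
python3 go.py .5851 .0855 .0566 .187 .42
```

```text
time: 17.0
tool_pos: [0.5829, 0.0854, 0.0574]
eef_rot: [0.974, 0.091, 0.208, -0.02]
force: [-0.6, -0.1, -2.8]
finger_gap: 0.0488
gripper_force: 63.9
t 17.0 p [0.5829 0.0854 0.0574] F [-0.6237 -0.0902 -2.8332]
off now [0.0017 0.0003 0.0017] dist 0.0023658725991997894 | off after turn [0.0017 0.0003 0.0017]
turn [-0.0013 -0.0001 -0.001 ]
joints [-0.0283  0.4563  2.0606  0.3966  0.2308  0.9876] grip 63.89225539751351 0.048823655414639094
time: 17.2
tool_pos: [0.5834, 0.0853, 0.0569]
eef_rot: [0.974, 0.091, 0.208, -0.02]
force: [-0.8, -0.0, -2.6]
finger_gap: 0.0487
gripper_force: 64.2
t 17.2 p [0.5834 0.0853 0.0569] F [-0.7744 -0.0324 -2.5626]
off now [0.0015 0.0002 0.001 ] dist 0.001785271908146487 | off after turn [0.0015 0.0002 0.001 ]
turn [-0.001  -0.001  -0.0006]
joints [-0.0283  0.4578  2.0608  0.4006  0.2283  0.9832] grip 64.1500161588192 0.04869771758695503
```

```bash
python3 -m crank '[{"offset":[0.0006,0,0.0012],"dr":[0,0,0],"fingers":255},{"offset":[0.0018,0,0.0008],"dr":[0,0,0],"fingers":255},{"offset":[0,0,0],"dr":[0,0,0],"fingers":255}]'
python3 -m crank '[{"offset":[0.0018,0,0.0008],"dr":[0,0,0],"fingers":255},{"offset":[0,0,0],"dr":[0,0,0],"fingers":255}]'
python3 go.py .5900 .0864 .0566 .187 .42
```

```text
time: 17.5
tool_pos: [0.5865, 0.086, 0.0567]
eef_rot: [0.974, 0.091, 0.208, -0.02]
force: [-3.6, -0.7, 3.0]
finger_gap: 0.0493
gripper_force: 64.6
time: 17.7
tool_pos: [0.5886, 0.0864, 0.0567]
eef_rot: [0.974, 0.091, 0.208, -0.02]
force: [-3.8, 1.6, 4.7]
finger_gap: 0.0492
gripper_force: 64.5
t 17.7 p [0.5886 0.0864 0.0567] F [-3.7683  1.5607  4.7182]
off now [0.0013 0.0002 0.0006] dist 0.0014404962724104832 | off after turn [0.0013 0.0002 0.0006]
turn [-0.0009 -0.0019 -0.0004]
joints [-0.0257  0.4627  2.0501  0.389   0.2324  0.9972] grip 64.5493764616549 0.04915446086414125
```

```bash
python3 -m crank '[{"offset":[0.0014,0,0.0006],"dr":[0,0,0],"fingers":255},{"offset":[0.0009,0,0.0004],"dr":[0,0,0],"fingers":255},{"offset":[0,0,0],"dr":[0,0,0],"fingers":255}]'
python3 go.py .5900 .0864 .0566 .187 .42
python3 -m crank '[{"offset":[0.0009,0,0.0004],"dr":[0,0,0],"fingers":255},{"offset":[0,0,0],"dr":[0,0,0],"fingers":255}]'
```

```text
time: 18.0
tool_pos: [0.5915, 0.0867, 0.0562]
eef_rot: [0.974, 0.091, 0.208, -0.02]
force: [-0.3, -0.2, -2.6]
finger_gap: 0.0488
gripper_force: 64.1
t 18.0 p [0.5915 0.0867 0.0562] F [-0.2534 -0.1861 -2.644 ]
off now [-0.0012 -0.     -0.001 ] dist 0.0015596081514057123 | off after turn [-0.0012 -0.     -0.0009]
turn [-0.0007 -0.0018 -0.0006]
joints [-0.0246  0.4659  2.0439  0.3817  0.2347  1.0057] grip 64.11282188259065 0.04882300725430938
time: 18.2
tool_pos: [0.5921, 0.0869, 0.0561]
eef_rot: [0.974, 0.091, 0.208, -0.02]
force: [0.2, -0.7, -3.1]
finger_gap: 0.0487
gripper_force: 64.1
```

```bash
python3 -m crank '[{"offset":[0.0012,0,-0.0027],"dr":[0,0,0],"fingers":255},{"offset":[0,0,0],"dr":[0,0,0],"fingers":255}]'
python3 go.py .5921 .0869 .0561 .187 .42
```

```text
time: 18.4
tool_pos: [0.5911, 0.087, 0.0586]
eef_rot: [0.974, 0.091, 0.207, -0.02]
force: [0.1, 0.5, -9.2]
finger_gap: 0.0486
gripper_force: 68.3
t 18.4 p [0.5911 0.087  0.0586] F [ 0.1062  0.5268 -9.1795]
off now [-0.0001  0.0003  0.0027] dist 0.0026988134354799915 | off after turn [-0.0001  0.0003  0.0027]
turn [-0.0014  0.0006 -0.0004]
joints [-0.0241  0.4608  2.0412  0.3665  0.2444  1.0214] grip 68.32167500630021 0.04861984233331298
```

Lifting pulls back by 6 N, so the lip is under the flange. Now I'll rock it down about the lip.

```bash
python3 -m crank '[{"offset":[0,0,0.0022],"dr":[0,0,0],"fingers":255},{"offset":[0.0013,0,0.0016],"dr":[0,-0.06,0],"fingers":255},{"offset":[0.0013,0,0.0016],"dr":[0,-0.06,0],"fingers":255},{"offset":[0.0013,0,0.0016],"dr":[0,-0.06,0],"fingers":255},{"offset":[0,0,0],"dr":[0,0,0],"fingers":255}]'
python3 go.py .5998 .0883 .0516 .187 .24
```

```text
time: 18.9
tool_pos: [0.5995, 0.0882, 0.0545]
eef_rot: [0.988, 0.093, 0.12, -0.012]
force: [0.1, -1.3, -2.7]
finger_gap: 0.0485
gripper_force: 70.1
t 18.9 p [0.5995 0.0882 0.0545] F [ 0.0669 -1.2532 -2.6936]
off now [-0.0004 -0.      0.0029] dist 0.002958426118166712 | off after turn [-0.0004 -0.      0.0029]
turn [-0.0007 -0.0018  0.0005]
joints [0.0048 0.493  1.8743 0.0862 0.5381 1.3192] grip 70.09671879932284 0.048489645758524394
```

```bash
python3 -m crank '[{"offset":[-0.0005,0,0.0022],"dr":[0,-0.06,0],"fingers":255},{"offset":[0.0005,0,0.002],"dr":[0,-0.06,0],"fingers":255},{"offset":[0,0,0],"dr":[0,0,0],"fingers":255}]'
python3 go.py .6 .0883 .0505 .187 .12
```

```text
time: 19.2
tool_pos: [0.602, 0.0891, 0.0528]
eef_rot: [0.994, 0.093, 0.063, -0.007]
force: [-7.0, 0.4, 21.0]
finger_gap: 0.0488
gripper_force: 72.9
t 19.2 p [0.602  0.0891 0.0528] F [-7.0269  0.3755 21.0017]
off now [-0.0024  0.0004  0.002 ] dist 0.0031205660040971336 | off after turn [-0.0023  0.0004  0.002 ]
turn [-0.0013 -0.0073  0.0003]
joints [0.0196 0.5276 1.7703 0.034  0.7187 1.3788] grip 72.90551695972681 0.04879875150612234
```

```bash
python3 -m crank '[{"offset":[-0.002,0,-0.0005],"dr":[0,0,0],"fingers":255},{"offset":[0,0,0],"dr":[0,0,0],"fingers":255}]'
python3 go.py .6 .0883 .0505 .187 .12
```

```text
time: 19.4
tool_pos: [0.6015, 0.0889, 0.053]
eef_rot: [0.993, 0.093, 0.066, -0.007]
force: [1.2, 3.4, 7.8]
finger_gap: 0.0485
gripper_force: 70.9
t 19.4 p [0.6015 0.0889 0.053 ] F [1.2063 3.4427 7.7767]
off now [-0.0019  0.0003  0.0023] dist 0.0030165157334333405 | off after turn [-0.0019  0.0003  0.0023]
turn [-0.0011 -0.0134 -0.0005]
joints [0.0188 0.5248 1.7766 0.0359 0.7091 1.3773] grip 70.88376391679049 0.048512153384522166
```

```bash
python3 -m crank '[{"offset":[0.0006,0,0.0014],"dr":[0,-0.05,0],"fingers":255},{"offset":[0,0,0],"dr":[0,0,0],"fingers":255}]'
python3 go.py .6026 .0888 .0477 .187 0
python3 -m crank '[{"offset":[0.0004,0,0.0014],"dr":[0,-0.04,0],"fingers":255},{"offset":[0,0,0],"dr":[0,0,0],"fingers":255}]'
python3 go.py .6026 .0888 .0477 .187 0
```

```text
time: 19.6
tool_pos: [0.6008, 0.0889, 0.0522]
eef_rot: [0.995, 0.093, 0.039, -0.004]
force: [-7.4, 0.5, 22.9]
finger_gap: 0.049
gripper_force: 73.3
t 19.6 p [0.6008 0.0889 0.0522] F [-7.4171  0.5468 22.864 ]
off now [0.0014 0.0005 0.0046] dist 0.0048429084759153175 | off after turn [0.0017 0.0005 0.0045]
turn [-0.0015 -0.0788  0.0003]
joints [0.0245 0.543  1.731  0.02   0.7902 1.3945] grip 73.32796979695559 0.049016132532946406
time: 19.8
tool_pos: [0.6017, 0.089, 0.0503]
eef_rot: [0.995, 0.093, 0.02, -0.003]
force: [1.9, 0.2, -1.6]
finger_gap: 0.049
gripper_force: 70.6
t 19.8 p [0.6017 0.089  0.0503] F [ 1.8891  0.2444 -1.641 ]
off now [0.0007 0.0003 0.0026] dist 0.0027576576624539204 | off after turn [0.0008 0.0003 0.0026]
turn [-0.0013 -0.0401  0.0003]
joints [0.0286 0.5604 1.6961 0.0102 0.8457 1.4055] grip 70.63410814851522 0.049026924054797874
```

```bash
python3 -m crank '[{"offset":[0.0003,0,0.001],"dr":[0,-0.02,0],"fingers":255},{"offset":[0.0003,0,0.0008],"dr":[0,-0.02,0],"fingers":255},{"offset":[0,0,0],"dr":[0,0,0],"fingers":255}]'
python3 go.py .6026 .0888 .0477 .187 0
python3 -m crank '[{"offset":[0,0,0.001],"dr":[0,0,0],"fingers":255},{"offset":[0,0,0],"dr":[0,0,0],"fingers":255}]'
python3 go.py .6026 .0888 .0477 .187 0
```

```text
time: 20.1
tool_pos: [0.6016, 0.0889, 0.0481]
eef_rot: [0.996, 0.093, -0.002, -0.001]
force: [-1.0, 1.1, 18.7]
finger_gap: 0.0487
gripper_force: 73.4
t 20.1 p [0.6016 0.0889 0.0481] F [-1.0453  1.0808 18.6711]
off now [0.0009 0.0003 0.0004] dist 0.0010516755931841645 | off after turn [0.0009 0.0003 0.0004]
turn [-0.0015  0.0032  0.    ]
joints [0.0326 0.5799 1.6597 0.0012 0.9053 1.4156] grip 73.41378137469292 0.04871134338685518
time: 20.3
tool_pos: [0.6017, 0.0889, 0.0481]
eef_rot: [0.996, 0.093, -0.001, -0.001]
force: [-2.5, 1.6, 25.0]
finger_gap: 0.0487
gripper_force: 74.3
t 20.3 p [0.6017 0.0889 0.0481] F [-2.4687  1.5892 24.9928]
off now [0.0008 0.0003 0.0004] dist 0.0009676883317014521 | off after turn [0.0008 0.0003 0.0004]
turn [-0.0014  0.0018  0.    ]
joints [0.0326 0.5795 1.6607 0.0014 0.9033 1.4155] grip 74.2706973105669 0.0487350372253988
```

```bash
python3 -m crank '[{"offset":[0,0,-0.0018],"dr":[0,0,0],"fingers":255},{"offset":[0,0,0],"dr":[0,0,0],"fingers":255}]'
python3 -m crank '[{"offset":[0,0,-0.0012],"dr":[0,0,0],"fingers":255},{"offset":[0,0,0],"dr":[0,0,0],"fingers":255}]'
```

```text
time: 20.5
tool_pos: [0.6013, 0.0888, 0.0482]
eef_rot: [0.996, 0.093, -0.001, -0.001]
force: [2.0, 2.1, 13.3]
finger_gap: 0.0493
gripper_force: 72.3
time: 20.7
tool_pos: [0.6001, 0.0885, 0.0482]
eef_rot: [0.996, 0.093, -0.003, -0.0]
force: [2.8, 1.5, 6.1]
finger_gap: 0.0488
gripper_force: 71.5
```

```bash
python3 -m crank '[{"offset":[0,0,-0.0018],"dr":[0,0,0],"fingers":255},{"offset":[0,0,0],"dr":[0,0,0],"fingers":255}]'
python3 -m crank '[{"offset":[0,0,-0.001],"dr":[0,0,0],"fingers":255},{"offset":[0,0,0],"dr":[0,0,0],"fingers":255}]'
```

```text
time: 20.9
tool_pos: [0.5992, 0.0883, 0.0486]
eef_rot: [0.996, 0.093, -0.004, -0.0]
force: [4.5, 0.3, -5.0]
finger_gap: 0.049
gripper_force: 70.2
time: 21.1
tool_pos: [0.5992, 0.0883, 0.0487]
eef_rot: [0.996, 0.093, -0.004, -0.0]
force: [6.7, 1.3, -12.0]
finger_gap: 0.0488
gripper_force: 69.3
```

It holds against 9 N of lift, so the foot has clicked. I'll ease off, press briefly to seat it, release and retreat.

```bash
python3 -m crank '[{"offset":[0,0,0.0025],"dr":[0,0,0],"fingers":255},{"offset":[0,0,0],"dr":[0,0,0],"fingers":255},{"offset":[0,0,-0.0006],"dr":[0,0,0],"fingers":60},{"offset":[0,0,0],"dr":[0,0,0],"fingers":0},{"offset":[0,0,0],"dr":[0,0,0],"fingers":0},{"offset":[0,0,0],"dr":[0,0,0],"fingers":0},{"offset":[0,0,0],"dr":[0,0,0],"fingers":0}]'
python3 st.py
```

```text
time: 21.8
tool_pos: [0.5985, 0.0882, 0.0485]
eef_rot: [0.996, 0.093, -0.005, -0.0]
force: [0.1, -0.3, 0.4]
finger_gap: 0.0851
gripper_force: 0.0
t 21.8 p [0.5985 0.0882 0.0485] box [ 0.0067 -0.0214] F [ 0.0742 -0.3343  0.3948] gap 0.08514070658580056 grip 0.0
[[ 0.9826  0.1857 -0.0092]
 [ 0.1857 -0.9826 -0.0007]
 [-0.0092 -0.0011 -1.    ]]
[ 0.0323  0.5783  1.6618 -0.0005  0.9107  1.4166]
```

```bash
python3 -m crank '[{"offset":[0,0,-0.02],"dr":[0,0,0],"fingers":0},{"offset":[0,0,-0.04],"dr":[0,0,0],"fingers":0},{"offset":[0,0,-0.045],"dr":[0,0,0],"fingers":0},{"offset":[-0.01,0,-0.045],"dr":[0,0,0],"fingers":0},{"offset":[-0.04,0,-0.02],"dr":[0,0,0],"fingers":0},{"offset":[-0.03,0,0],"dr":[0,0,0],"fingers":0},{"offset":[0,0,0],"dr":[0,0,0],"fingers":0},{"offset":[0,0,0],"dr":[0,0,0],"fingers":0},{"offset":[0,0,0],"dr":[0,0,0],"fingers":0}]'
python3 - <<'E'
from h import *
import pickle
np.set_printoptions(precision=4,suppress=True)
C=cams.calibration("wrist"); w=cams.capture("wrist");cv2.imwrite("pics/w5.png",w);pickle.dump(C,open("w5.pkl","wb"))
a=cams.capture("side")[110:230,250:400];b=cams.capture("scene")[110:230,310:440]
z=lambda i:cv2.resize(i,(320,256),interpolation=cv2.INTER_CUBIC)
cv2.imwrite("pics/fin.png",np.hstack([cv2.resize(w,(480,512)[:1]+(512,)),np.vstack([z(a),z(b)])]))
E
```

```text
time: 22.7
tool_pos: [0.5227, 0.0735, 0.2193]
eef_rot: [0.996, 0.093, -0.004, -0.0]
force: [0.5, 0.4, 0.1]
finger_gap: 0.0854
gripper_force: 0.0
```

View pics/fin.png

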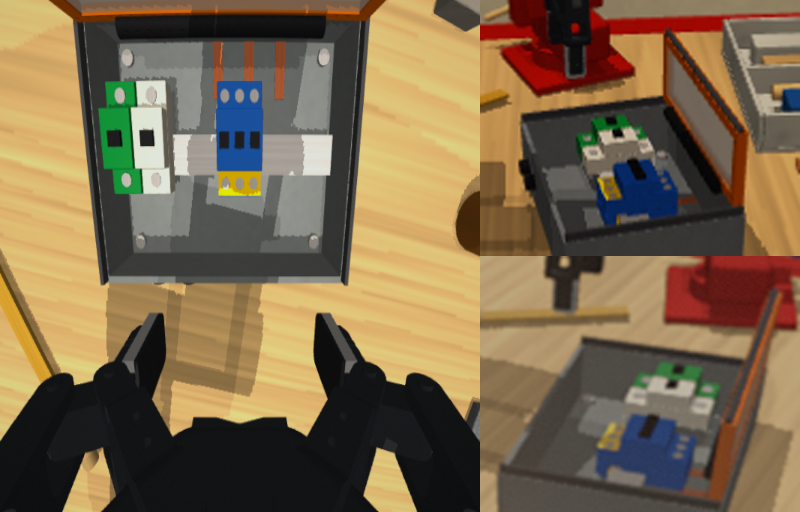

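The blue module sits flush and square in line with the white one, with its yellow strip at the robot-side edge of the rail. The cover is folded, and the gripper is clear.

```bash
python3 -c "
from workcell import job; print(job.job_done())"
```

```text
the job is handed in; nothing more can be done
None
```

I folded the cover flat against the hinge and clicked the blue module onto the rail. It sits flush and square, held against a 9 N lift test, and the gripper is clear of everything. The job is handed in after about 23 s of the 64 s allowed; the hand-in gave no verdict.

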